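# Vent and close a bench filter cell

## Task

Close up the small steel filter cell on its stand. First turn the black bar handle of its vent valve to half open (45 degrees, in line with the middle marks), so that the trapped air can escape; then turn the loose knurled cap on the cell until the hidden keyways inside it drop over the pins (less than a quarter turn clockwise, seen from above), and press it down against its spring until its rim sits fully home on the cell's flange. Finish while still holding the cap pressed home, so that I can fit the clamp ring; leave the clamp ring and the stopper lying where they are.

Things in the scene. Friction and masses are not known exactly. Their poses are not given: they have to be found in the camera images.
- filter_stand: Fixed steel stand: base plate 76 x 180 mm, top face 12 mm high, on rubber feet. Origin: on the worktop under the middle of the plate; z up, y along the plate. The round filter cell stands on the plate at y = -45 mm, the vent valve at y = +50 mm; a pipe joins them, and a hose barb sticks out beyond the valve to y = +101 mm.
- flange (a point): Centre of the filter cell's upper flange (diameter 54 mm, as wide as the cap), 55 mm above the worktop, on the vertical axis of the cell. The cap's rim must end on this flange. Fixed.
- spigot_top (a point): Top centre of the fixed spigot, 34 mm diameter, that rises 30 mm from the flange into the cap. Three radial pins, 5 mm thick and 120 degrees apart, stand out of it under the cap, at an angle that is not known beforehand. A sprung plunger in it meets the cap's roof 10 mm before the cap is home: it pushes back with 3 N there, rising to 8 N at home, and lifts the cap again when let go.
- valve_handle (a joint): Opening angle of the vent valve in rad: 0 shut (bar across the pipe, along the stand's x), 1.571 fully open (bar along the pipe, the stand's y), half open 0.785. It grows counter-clockwise seen from above. Stops at 0 and 1.571; it turns against slight friction (0.06 N m) and stays where it is left.
- valve_grip (a point): On the vertical valve axis, 78 mm above the worktop, at the height to grip the black bar handle. The bar is 52 mm long, 10 mm thick and 26 mm high (62 to 88 mm above the worktop); x of this point runs along the bar and turns with it. Under it lies a round scale plate, 54 mm diameter, top 54 mm above the worktop, with dark marks at shut, half open and open.
- cap_center (a point): Centre, half-way up, of the loose knurled steel cap: 54 mm diameter, 41 mm high, 0.10 to 0.16 kg. It starts upright on the hidden pins, centre 34.5 mm above the flange. A clockwise turn of 0.4 to 1.25 rad brings its three keyways (5 degrees of play each way) over the pins; it then sinks 4 mm by its weight or a light push, and 10 mm more against the spring. Home: centre 20.5 mm above the flange.
- clamp_ring: Bystander: steel clamp ring, 69 mm across with two ears and a wing nut, 12 mm high, lying on the worktop behind the cell. Origin at the centre of its underside.
- stopper_b: Bystander: dark rubber stopper, 33 mm diameter, 27 mm high, behind the valve. Origin at the centre of its underside.
- drop_bottle: Bystander, fixed: small brown screw-cap bottle, 40 mm diameter, 78 mm high, behind to the right. Origin at the centre of its underside.
- jar: Bystander, fixed: sample jar with screw lid, 59 mm diameter, 65 mm high, between the sink and the water bath. Origin at the centre of its underside.
Mind the look-alikes: they are no part of the job. Leave any green or red look-alike of the part that bears cap_center alone.

How it is judged:
By the outcome, as a careful person would: the job done as asked, in the order asked, and still so for the second after the job is handed in, while the arm keeps its last pose, push and grip.
It also fails if it takes over 58 s, if anything falls off the work surface, if the arm or the gripper's body presses on something with over 40 N, if the wrist force passes 120 N, or if a joint passes its speed limit or range.

## Robot

A 6-joint arm with a two-finger parallel gripper is mounted at the origin on a cart in front of the work surface, level with it; the furniture and walls round the work are solid. World frame = base frame: x ahead of the robot, y to its left, z up, the work surface at z = 0. Lengths are in m, angles in rad, forces in N, time in s.
With the tool pointing down it reaches from about 0.325 to 0.925 m from the base axis. Payload 3.1 kg.
Tool frame: the origin (TCP) lies at the very end of the fingers, on their centre line; the grasp point (between the pads) lies 19 mm behind it; z points along the fingers, y is the line along which they close (so a half turn about z gives the same grasp; the last joint's range is limited). The gripper opens to 85 mm and grips with 20 to 120 N. Pads are 22 mm wide; open, the fingers measure 114 mm over their backs; the gripper's body (76 mm by 85 mm) begins 54 mm behind the grasp point. The pads swing forward as they close: fully open they stand 13 mm farther back than shut.
Start: joints at [-1.31, 0.217, 1.613, -0, 1.311, -0.112], TCP at [0.228, -0.582, 0.231] pointing down, gripper open.
Joint ranges: [-2.75, 2.75], [-0.78, 2.1], [0.31, 2.55], [-1.13, 4.27], [0.13, 2.63], [-2.58, 2.58]. Speed limits (rad/s): [2.79, 2.79, 3.14, 3.14, 3.14, 3.14].

## Interface

Orientations are given as a 3x3 rotation matrix whose columns are the frame's x, y, z axes.
In Python, from station import manip gives the robot as it stands.
- The arm moves only by the tool apply_moves, never from a script. Its argument "plan" is a list of rows, each a list of 5 numbers: the opening, from 0 (shut) to 1 (fully open), then the shift along the tool's x, y, z in cm, then the turn about the tool's z in rad. In form: [[grip, tx, ty, tz, turn], ...]. A call has 1 to 20 rows; each row is the pose to reach, as a shift and turn from the pose commanded when the call began, along the tool's axes at that moment; what a row does not reach only later rows make up. A row lasts 1/10 s, in which the tool goes at most 50 mm and 8.59 degrees, less where a joint would pass 70% of its speed; a pose out of reach is approached as far as the arm can. A call with a gripper value outside its range is refused whole. The fingers move at their own pace and stop on an object; the grip force is fixed at half the most. Time passes only in rows, so rows that repeat a pose let the fingers close. It gives the time, the measured TCP pose, the force, the opening and the grip force at its end, in the units of the state.
- manip.get_obs(): the state, without advancing time (a new reading comes with each control period).
- manip.get_image(name): name is "scene" or "side" or "wrist"; returns a dict with "pixels" (384x512x3 uint8, red, green, blue), "z_map" (384x512 float32, m along the optical axis (not along the pixel's ray), 0 where there is no reading), "mtx" (3x3 intrinsics, pixels), "pose" (4x4, takes a point from camera to world coordinates). Camera axes: x right, y down, z forward; pixel columns grow to the right and rows downward; lengths in m; the calibration is good to about 2 mm. The wrist camera is an equidistant fisheye: a pixel r from the principal point sees the ray r / f radians off the axis. A picture is of the moment at which its call begins.
- manip.job_done(): hands the job in; it is judged then, once.
Trained networks look in the newest picture that a camera, given by its name, has taken for a name from the list of things; names that differ only in an ending like _2 or _b are one class to them, and where a whole thing is asked for, a point or a joint stands for the part that bears it (a point fixed in the world has none). Each returns a list of dicts, best first, with "score" (0 to 1); they miss things now and then, are a little off and sometimes report something else, mostly with a low value. They report only what shows in the picture. A call takes as long as a camera call. They do not tell look-alikes from the thing itself.
- manip.find_in(camera, label): "location" ([x, y, z] in m, in world coordinates, good to about 4 mm: the middle of the surface that is visible of it).
- manip.masks_of(camera, label): "region" (384x512 bool, what is visible of it).
The state is a dict: "clock": time; "qpos": joint angles; "qd": joint speeds; "tau": joint torques, N m; "eef_pos": TCP position; "ee_rot": TCP orientation; "ft_force": force on the tool from outside, world axes, zero at the start; "ft_torque": the same for the moment, N m; "gripper_width": finger opening in m; "grasp_force": force on a finger pad.
Only numpy, scipy, OpenCV 4.12 (cv2) and the standard library are available. Lean on these libraries where they do the work, as an engineer would, in place of code of your own. Each camera call takes 0.05 s, during which the arm holds its last target. There are 200 camera calls.

## Working session

There is one attempt and no reset: what is moved stays moved. The work goes in short steps, Python scripts to look and compute and a tool call to move; the robot and the scene stay as the last step left them, time stands still between calls to the robot, and variables do not carry over. Pictures are saved under pics/ and viewed, at most 10 in all, crops included, and the job is handed in when it is done.

Besides the shell and the picture viewer there is one more tool, called as name(argument=value, ...) on one line, values as JSON. apply_moves: Moves the arm, as the interface text tells. Its arguments: {"type":"object","properties":{"plan":{"type":"array","items":{"type":"array","items":{"type":"number"}}}},"required":["plan"]}

```bash
mkdir -p pics; python3 - <<'E'
from station import manip
import cv2,numpy as np
o=manip.get_obs();print(o['clock'],o['eef_pos'],o['ee_rot'],o['gripper_width'])
for c in ['scene','side']:
    im=manip.get_image(c);cv2.imwrite(f'pics/{c}0.png',im['pixels'][:,:,::-1])
    for l in ['filter_stand','cap_center','valve_handle','clamp_ring','stopper_b','drop_bottle','jar']:
        print(c,l,[(round(d['score'],2),np.round(d['location'],3)) for d in manip.find_in(c,l)])
print(manip.get_obs()['clock'])
E
```

```text
0.0 [ 0.22743843 -0.5812583   0.2299352 ] [[ 9.31300261e-01  3.64251862e-01 -6.36005996e-04]
 [ 3.64252321e-01 -9.31297326e-01  2.35310812e-03]
 [ 2.64813333e-04 -2.42311687e-03 -9.99997029e-01]] 0.08538760092657466
scene filter_stand [(0.63, array([ 0.498, -0.115,  0.02 ])), (0.41, array([ 0.603, -0.227,  0.01 ]))]
scene cap_center [(0.74, array([ 0.426, -0.295,  0.032])), (0.71, array([0.421, 0.024, 0.04 ])), (0.69, array([ 0.492, -0.188,  0.101]))]
scene valve_handle [(0.64, array([ 0.51 , -0.107,  0.078]))]
scene clamp_ring [(0.6, array([ 0.602, -0.224,  0.012]))]
scene stopper_b [(0.75, array([ 0.568, -0.098,  0.028]))]
scene drop_bottle [(0.66, array([ 0.661, -0.314,  0.045]))]
scene jar [(0.55, array([ 0.65 , -0.013,  0.049]))]
side filter_stand [(0.72, array([ 0.495, -0.224,  0.024]))]
side cap_center [(0.97, array([ 0.423, -0.325,  0.038])), (0.91, array([ 0.422, -0.012,  0.029])), (0.59, array([ 0.493, -0.223,  0.098]))]
side valve_handle [(0.58, array([ 0.511, -0.112,  0.082]))]
side clamp_ring [(0.79, array([ 0.59 , -0.222,  0.011]))]
side stopper_b [(0.48, array([ 0.575, -0.122,  0.022]))]
side drop_bottle [(0.85, array([ 0.664, -0.336,  0.047]))]
side jar [(0.92, array([ 0.657, -0.052,  0.048]))]
0.8
```

View pics/scene0.png

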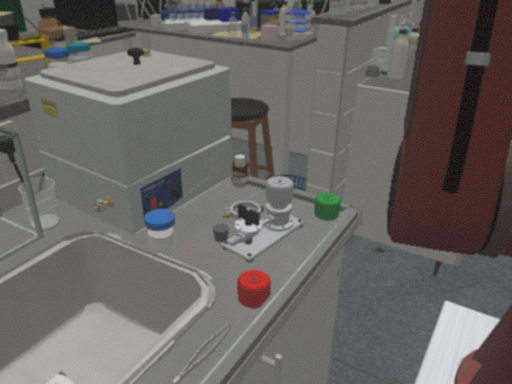

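View pics/side0.png

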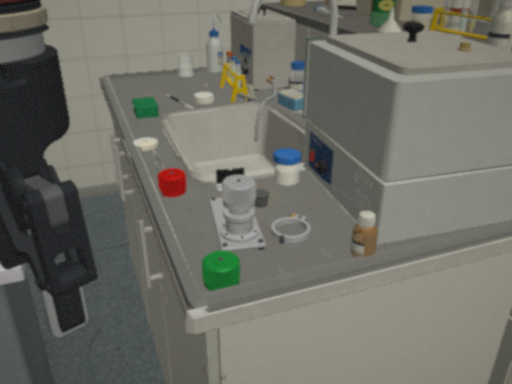

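The scene view shows the steel cap at about (280,190), the black bar handle at (247,213), and red and green look-alike caps to either side. The side view agrees, with the cap at (240,190) and the bar at (230,175). I'll go above the pair for a close look.

apply_moves(plan=[[1, 41, -29, -7, 0.37], [1, 41, -29, -7, 0.37], [1, 41, -29, -7, 0.37], [1, 41, -29, -7, 0.37], [1, 41, -29, -7, 0.37], [1, 41, -29, -7, 0.37], [1, 41, -29, -7, 0.37], [1, 41, -29, -7, 0.37], [1, 41, -29, -7, 0.37], [1, 41, -29, -7, 0.37], [1, 41, -29, -7, 0.37], [1, 41, -29, -7, 0.37], [1, 41, -29, -7, 0.37], [1, 41, -29, -7, 0.37], [1, 41, -29, -7, 0.37]])

```text
clock: 2.3
eef_pos: [0.503, -0.164, 0.3009]
ee_rot: [[1.0, 0.0, -0.001], [0.0, -1.0, 0.0], [-0.001, -0.0, -1.0]]
ft_force: [-0.8, 0.1, -0.1]
gripper_width: 0.0851
grasp_force: 0.0
```

```bash
cat > h.py <<'E'
from station import manip
import cv2,numpy as np
def world(im,m,fish):
    v,u=np.nonzero(m&(im['z_map']>0));z=im['z_map'][v,u];K=im['mtx']
    x=(u-K[0,2])/K[0,0];y=(v-K[1,2])/K[1,1]
    if fish:
        r=np.hypot(x,y)+1e-9;s=np.tan(r)/r;x,y=x*s,y*s
    P=np.c_[x*z,y*z,z];T=im['pose'];return P@T[:3,:3].T+T[:3,3],u,v
E
python3 - <<'E'
from h import *
o=manip.get_obs();print(o['clock'],o['eef_pos'],o['ee_rot'].round(3) if hasattr(o['ee_rot'],'round') else o['ee_rot'],o['qpos'],o['ft_force'])
im=manip.get_image('wrist');cv2.imwrite('pics/w1.png',im['pixels'][:,:,::-1])
print(im['pose'],im['mtx'])
P,u,v=world(im,np.ones((384,512),bool),True)
for l in ['cap_center','valve_handle','filter_stand']:
    for d in manip.masks_of('wrist',l):
        m=d['region'];P,u,v=world(im,m,True)
        zt=np.percentile(P[:,2],97);t=P[P[:,2]>zt-.006]
        (c,s,a)=cv2.minAreaRect((t[:,:2]*1000).astype(np.float32))
        print(l,d['score'],u.mean(),v.mean(),len(u),'top',zt,'rect',c,s,a,'bbox',P.min(0),P.max(0))
E
```

```text
2.3 [ 0.50304212 -0.16401073  0.30089015] [[ 1.     0.    -0.001]
 [ 0.    -1.     0.   ]
 [-0.001 -0.    -1.   ]] [-4.47690441e-01 -3.91681205e-02  1.75832201e+00 -2.92497802e-04
  1.42321359e+00  1.12285543e+00] [-0.77340107  0.06267324 -0.10389414]
[[ 3.46618872e-04 -9.47088828e-01 -3.20971387e-01  5.86369513e-01]
 [-9.99999868e-01 -4.49875809e-04  2.47540839e-04 -1.64000953e-01]
 [-3.78840425e-04  3.20971258e-01 -9.47088859e-01  4.44849442e-01]
 [ 0.00000000e+00  0.00000000e+00  0.00000000e+00  1.00000000e+00]] [[297.31863964   0.         261.40581547]
 [  0.         297.31863964 192.76509451]
 [  0.           0.           1.        ]]
cap_center 0.87 294.4983498349835 168.46864686468646 1818 top 0.1128154879743068 rect (499.21575927734375, -204.1466827392578) (53.286033630371094, 53.64863586425781) 44.13601303100586 bbox [ 4.40615936e-01 -2.54057861e-01 -3.01114174e-04] [ 0.52698368 -0.1763314   0.11386062]
cap_center 0.59 151.9018087855297 201.20671834625324 1161 top 0.044052024208335136 rect (430.7901306152344, 9.204448699951172) (53.841522216796875, 54.92314529418945) 39.3191
[... 483 characters left out ...]
45.807159423828125, 118.99087524414062) 15.519111633300781 bbox [ 4.66515910e-01 -2.56221110e-01 -2.62009427e-04] [ 0.55786354 -0.06213298  0.09163965]
valve_handle 0.59 219.87016574585635 152.55801104972375 362 top 0.09072475910638537 rect (515.8201904296875, -111.16870880126953) (9.620868682861328, 49.73257827758789) 79.94894409179688 bbox [ 0.4916939  -0.11951333  0.05498019] [ 0.54083567 -0.10348814  0.09163965]
filter_stand 0.64 246.20578566732414 145.10628972167433 4563 top 0.08904397633982292 rect (521.006591796875, -136.59642028808594) (46.66941833496094, 73.75914764404297) 10.239423751831055 bbox [ 4.63618269e-01 -2.54896476e-01 -2.62009427e-04] [ 0.55654424 -0.06213298  0.09163965]
```

```bash
python3 - <<'E'
import cv2
i=cv2.imread('pics/w1.png')[90:240,160:360];cv2.imwrite('pics/w1c.png',cv2.resize(i,None,fx=4,fy=4,interpolation=2))
E
```

```text
(no output)
```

View pics/w1c.png

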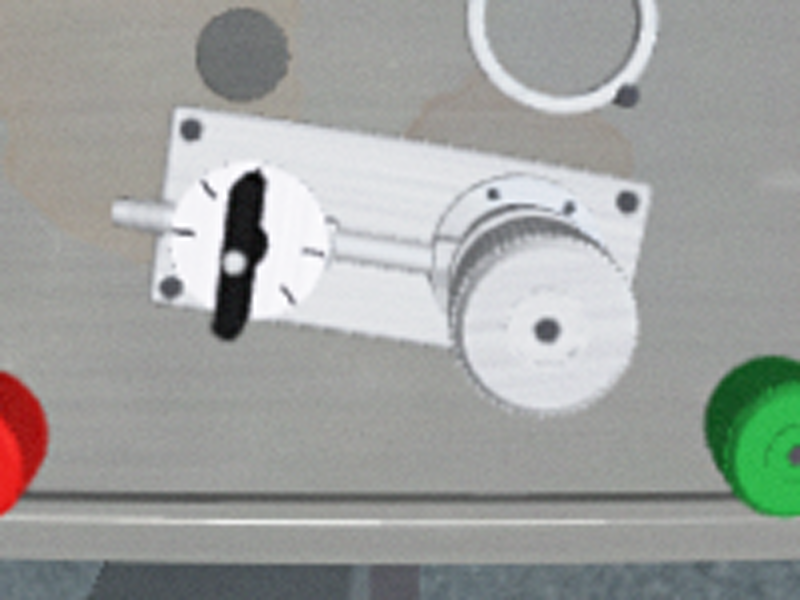

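The close-up shows the bar at shut, running (255,175)–(228,330) in the crop. The half-open marks are at upper left (207,188) and lower right (288,293), and the cap is at (547,330). The stand's yaw is about −10°. I'll grip the handle next.

apply_moves(plan=[[0.5, 1.3, -5.25, 4, 0.1], [0.5, 1.3, -5.25, 9, 0.177], [0.5, 1.3, -5.25, 14, 0.177], [0.5, 1.3, -5.25, 18, 0.177], [0.5, 1.3, -5.25, 20, 0.177], [0.5, 1.3, -5.25, 22, 0.177], [0.5, 1.3, -5.25, 23, 0.177], [0.5, 1.3, -5.25, 23.8, 0.177], [0.5, 1.3, -5.25, 23.8, 0.177], [0, 1.3, -5.25, 23.8, 0.177], [0, 1.3, -5.25, 23.8, 0.177], [0, 1.3, -5.25, 23.8, 0.177], [0, 1.3, -5.25, 23.8, 0.177], [0, 1.3, -5.25, 23.8, 0.177], [0, 1.3, -5.25, 23.8, 0.177]])

```text
clock: 4.0
eef_pos: [0.5178, -0.1114, 0.0649]
ee_rot: [[0.985, -0.173, 0.002], [-0.173, -0.985, -0.002], [0.002, 0.002, -1.0]]
ft_force: [-1.9, -3.8, 7.0]
gripper_width: 0.0091
grasp_force: 60.4
```

apply_moves(plan=[[0, 0, 0, 0, -0.12], [0, 0, 0, 0, -0.24], [0, 0, 0, 0, -0.36], [0, 0, 0, 0, -0.48], [0, 0, 0, 0, -0.6], [0, 0, 0, 0, -0.7], [0, 0, 0, 0, -0.785], [0, 0, 0, 0, -0.785], [0, 0, 0, 0, -0.785], [0, 0, 0, 0, -0.785]])

```text
clock: 5.0
eef_pos: [0.517, -0.1085, 0.0648]
ee_rot: [[0.82, 0.573, 0.0], [0.573, -0.82, 0.003], [0.002, -0.003, -1.0]]
ft_force: [-3.0, 3.5, 10.7]
gripper_width: 0.0088
grasp_force: 60.9
```

apply_moves(plan=[[0.4, 0, 0, 0, 0], [0.4, 0, 0, 0, 0], [0.4, 0, 0, 0, 0], [0.4, 0, 0, 0, 0], [0.4, 0, 0, -3, 0], [0.4, 0, 0, -8, 0], [0.4, 0, 0, -13, 0], [0.7, 0, 0, -18, 0], [1, 0, 0, -22, 0], [1, 0, 0, -22, 0], [1, 0, 0, -22, 0]])

```text
clock: 6.1
eef_pos: [0.5174, -0.1104, 0.2847]
ee_rot: [[0.819, 0.573, 0.003], [0.573, -0.819, -0.001], [0.002, 0.002, -1.0]]
ft_force: [-0.9, 0.1, -0.7]
gripper_width: 0.0851
grasp_force: 0.0
```

```bash
python3 - <<'E'
from h import *
im=manip.get_image('wrist');cv2.imwrite('pics/w2.png',im['pixels'][:,:,::-1])
for l in ['cap_center','valve_handle']:
    for d in manip.masks_of('wrist',l)[:2]:
        m=d['region'];P,u,v=world(im,m,True)
        zt=np.percentile(P[:,2],97);t=P[P[:,2]>zt-.006]
        (c,s,a)=cv2.minAreaRect((t[:,:2]*1000).astype(np.float32))
        print(l,d['score'],u.mean(),v.mean(),len(u),'top',zt,'rect',c,s,a)
i=cv2.resize(im['pixels'][60:260,130:390,::-1],None,fx=3,fy=3,interpolation=2);cv2.imwrite('pics/w2c.png',i)
o=manip.get_obs();print(o['clock'],o['qpos'],o['eef_pos'])
E
```

```text
cap_center 0.91 313.6941928609483 221.91795418220565 1877 top 0.1128636797028752 rect (499.7074890136719, -203.91297912597656) (54.0972785949707, 54.3303337097168) 13.243993759155273
cap_center 0.83 328.61873638344224 266.5424836601307 918 top 0.04387049640933677 rect (430.57098388671875, -303.9527893066406) (51.85655975341797, 39.52574920654297) 37.968994140625
valve_handle 0.85 259.5065963060686 166.91029023746702 379 top 0.0905480022920837 rect (515.0244750976562, -110.37533569335938) (49.89558029174805, 8.412410736083984) 34.875816345214844
6.25 [-3.42934497e-01 -2.88039201e-02  1.78548836e+00  3.58861108e-05
  1.38932451e+00  6.17171254e-01] [ 0.51543818 -0.1096937   0.28079842]
```

View pics/w2c.png

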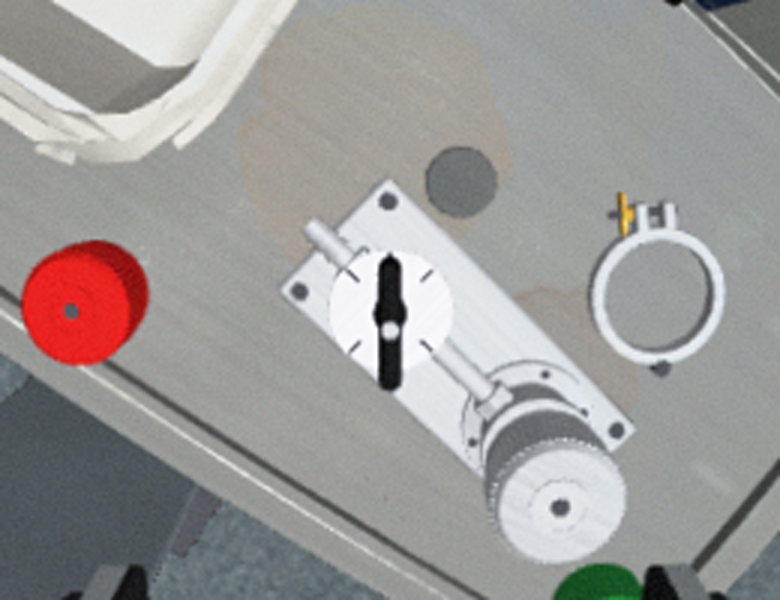

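The handle is now in line with the half-open marks, with its axis about 45° from shut. The cap is at (560,507) in the crop. I'll grip the cap next.

apply_moves(plan=[[1, -3, 3, 0, 0], [1, -6, 6, 1, 0], [1, -6.7, 6.6, 4, 0], [1, -6.7, 6.6, 8, 0], [1, -6.7, 6.6, 12, 0], [1, -6.7, 6.6, 15, 0], [1, -6.7, 6.6, 17.5, 0], [1, -6.7, 6.6, 19.5, 0], [1, -6.7, 6.6, 21, 0], [1, -6.7, 6.6, 21.5, 0], [1, -6.7, 6.6, 21.5, 0], [0, -6.7, 6.6, 21.5, 0], [0, -6.7, 6.6, 21.5, 0], [0, -6.7, 6.6, 21.5, 0], [0, -6.7, 6.6, 21.5, 0], [0, -6.7, 6.6, 21.5, 0], [0, -6.7, 6.6, 21.5, 0]])

```text
clock: 7.95
eef_pos: [0.5013, -0.2036, 0.0699]
ee_rot: [[0.819, 0.574, 0.004], [0.574, -0.819, -0.002], [0.002, 0.004, -1.0]]
ft_force: [1.4, -1.7, 5.5]
gripper_width: 0.0526
grasp_force: 62.6
```

apply_moves(plan=[[0, 0, 0, 0, 0.12], [0, 0, 0, 0, 0.24], [0, 0, 0, 0.1, 0.34], [0, 0, 0, 0.3, 0.38], [0, 0, 0, 0.3, 0.4], [0, 0, 0, 0.3, 0.4]])

```text
clock: 8.55
eef_pos: [0.5014, -0.2027, 0.0692]
ee_rot: [[0.978, 0.209, 0.002], [0.209, -0.978, 0.0], [0.002, 0.0, -1.0]]
ft_force: [-2.6, 3.8, 20.6]
gripper_width: 0.0528
grasp_force: 64.0
```

apply_moves(plan=[[0, 0, 0, 0, 0.04], [0, 0, 0, 0, 0.08], [0, 0, 0, 0, 0.12], [0, 0, 0, 0, 0.12]])

```text
clock: 8.95
eef_pos: [0.5021, -0.2042, 0.0694]
ee_rot: [[0.996, 0.09, 0.004], [0.09, -0.996, -0.003], [0.004, 0.003, -1.0]]
ft_force: [-2.2, -0.1, 18.7]
gripper_width: 0.0532
grasp_force: 63.8
```

apply_moves(plan=[[0, 0, 0, 0, 0.04], [0, 0, 0, 0, 0.08], [0, 0, 0, 0, 0.12], [0, 0, 0, 0, 0.12]])

```text
clock: 9.35
eef_pos: [0.5021, -0.205, 0.0694]
ee_rot: [[1.0, -0.029, 0.004], [-0.029, -1.0, -0.004], [0.004, 0.004, -1.0]]
ft_force: [-1.9, -1.9, 16.9]
gripper_width: 0.0532
grasp_force: 63.7
```

apply_moves(plan=[[0, 0, 0, 0, 0.04], [0, 0, 0, 0, 0.08], [0, 0, 0, 0, 0.12], [0, 0, 0, 0, 0.12]])

```text
clock: 9.75
eef_pos: [0.5022, -0.2058, 0.0693]
ee_rot: [[0.989, -0.149, 0.005], [-0.149, -0.989, -0.006], [0.006, 0.005, -1.0]]
ft_force: [-2.1, -4.4, 15.0]
gripper_width: 0.0529
grasp_force: 63.6
```

apply_moves(plan=[[0, 0, 0, 0, 0.04], [0, 0, 0, 0, 0.08], [0, 0, 0, 0, 0.12], [0, 0, 0, 0, 0.12]])

```text
clock: 10.15
eef_pos: [0.5019, -0.2052, 0.0679]
ee_rot: [[0.964, -0.267, 0.005], [-0.267, -0.964, -0.005], [0.006, 0.003, -1.0]]
ft_force: [0.5, -3.9, 8.8]
gripper_width: 0.0528
grasp_force: 62.9
```

apply_moves(plan=[[0, 0, 0, 0.2, 0], [0, 0, 0, 0.3, 0], [0, 0, 0, 0.3, 0], [0, 0, 0, 0.3, 0]])

```text
clock: 10.55
eef_pos: [0.5023, -0.2054, 0.0671]
ee_rot: [[0.964, -0.267, 0.005], [-0.267, -0.964, -0.005], [0.006, 0.003, -1.0]]
ft_force: [-4.6, -1.6, 20.3]
gripper_width: 0.0531
grasp_force: 63.8
```

apply_moves(plan=[[0, 0, 0, 0, 0.03], [0, 0, 0, 0, 0.06], [0, 0, 0, 0, 0.06]])

```text
clock: 10.85
eef_pos: [0.5013, -0.205, 0.0643]
ee_rot: [[0.946, -0.323, 0.004], [-0.323, -0.946, -0.005], [0.005, 0.003, -1.0]]
ft_force: [0.6, -5.4, 4.6]
gripper_width: 0.0529
grasp_force: 62.8
```

apply_moves(plan=[[0, 0, 0, 0.2, 0.03], [0, 0, 0, 0.4, 0.03], [0, 0, 0, 0.6, 0.03], [0, 0, 0, 0.8, 0.03], [0, 0, 0, 1.0, 0.03], [0, 0, 0, 1.0, 0.03], [0, 0, 0, 1.0, 0.03]])

```text
clock: 11.55
eef_pos: [0.501, -0.2045, 0.0563]
ee_rot: [[0.936, -0.351, 0.001], [-0.351, -0.936, -0.003], [0.002, 0.002, -1.0]]
ft_force: [-6.0, -2.0, 19.2]
gripper_width: 0.0529
grasp_force: 64.2
```

apply_moves(plan=[[0, 0, 0, 0.15, 0], [0, 0, 0, 0.3, 0], [0, 0, 0, 0.3, 0], [0, 0, 0, 0.3, 0]])

```text
clock: 11.95
eef_pos: [0.501, -0.2045, 0.0561]
ee_rot: [[0.936, -0.351, -0.0], [-0.351, -0.936, -0.002], [0.001, 0.002, -1.0]]
ft_force: [-13.6, 1.9, 37.8]
gripper_width: 0.0531
grasp_force: 65.6
```

```bash
python3 - <<'E'
from h import *
ws=manip.get_image('side');i=ws['pixels'][150:260,180:310,::-1]
ww=manip.get_image('wrist');cv2.imwrite('pics/w3.png',cv2.resize(ww['pixels'][100:384,100:420,::-1],None,fx=2,fy=2,interpolation=2))
cv2.imwrite('pics/s3.png',cv2.resize(i,None,fx=5,fy=5,interpolation=2))
for c,im in(('side',ws),('wrist',ww)):
  for d in manip.masks_of(c,'cap_center'):
    P,u,v=world(im,d['region'],c=='wrist')
    if len(P): print(c,round(d['score'],2),np.median(P,0).round(3),'z pct',np.percentile(P[:,2],[5,50,90,95,98]).round(4))
E
```

```text
side 0.79 [ 0.425 -0.01   0.03 ] z pct [0.0032 0.0298 0.0412 0.0417 0.0421]
side 0.72 [ 0.48  -0.219  0.081] z pct [0.0577 0.0814 0.0957 0.0962 0.0968]
side 0.56 [ 0.428 -0.325  0.037] z pct [0.005  0.0366 0.0416 0.042  0.0424]
side 0.46 [ 0.489 -0.222  0.014] z pct [0.0056 0.0143 0.0533 0.0691 0.0824]
wrist 0.7 [ 0.51  -0.207  0.097] z pct [0.0672 0.097  0.0981 0.0985 0.0989]
wrist 0.69 [ 0.447 -0.304  0.041] z pct [0.0065 0.0414 0.0431 0.0435 0.0439]
wrist 0.54 [0.456 0.009 0.02 ] z pct [0.0018 0.0199 0.0392 0.1312 0.1356]
```

View pics/s3.png

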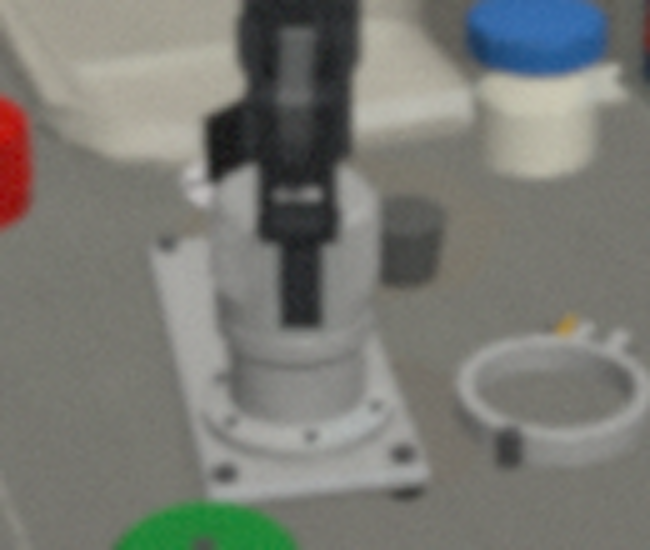

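View pics/w3.png

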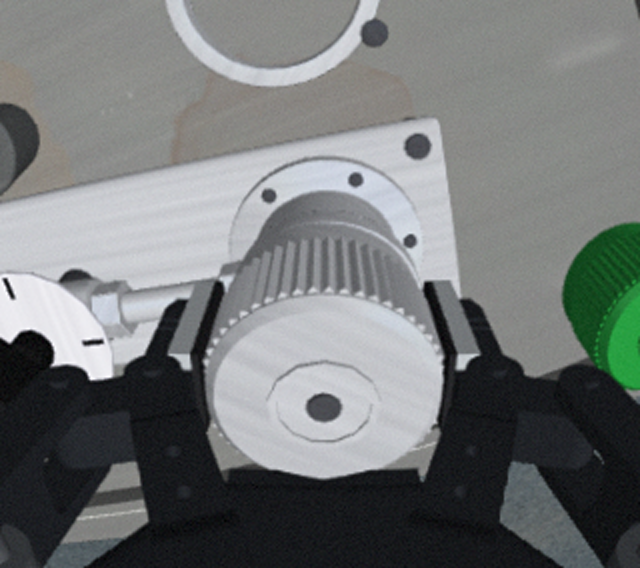

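The side view shows the cap rim meeting the flange with no gap, at about (300,345). In the wrist view the cap sits level between the pads. Its top has dropped about 14 mm and the contact is stiff, so it is home. I'll ease the push slightly and check that it holds.

apply_moves(plan=[[0, 0, 0, -0.1, 0], [0, 0, 0, -0.2, 0], [0, 0, 0, -0.2, 0], [0, 0, 0, -0.2, 0]])

```text
clock: 12.55
eef_pos: [0.501, -0.2045, 0.0562]
ee_rot: [[0.936, -0.351, 0.001], [-0.351, -0.936, -0.003], [0.002, 0.002, -1.0]]
ft_force: [-8.6, -0.6, 25.8]
gripper_width: 0.0531
grasp_force: 64.4
```

```bash
python3 - <<'E'
from h import *
ww=manip.get_image('wrist')
for l in('cap_center','valve_handle'):
  for d in manip.masks_of('wrist',l)[:2]:
    P,u,v=world(ww,d['region'],True); print(l,round(d['score'],2),np.median(P,0).round(3),np.percentile(P[:,2],[50,90,98]).round(4))
o=manip.get_obs();print(o['clock'],o['eef_pos'],o['ft_force'])
E
```

```text
cap_center 0.92 [ 0.51  -0.207  0.097] [0.097  0.0982 0.099 ]
cap_center 0.65 [0.456 0.01  0.022] [0.0215 0.0379 0.0402]
valve_handle 0.95 [ 0.523 -0.109  0.079] [0.079  0.0894 0.0907]
valve_handle 0.7 [ 0.576 -0.112  0.028] [0.0281 0.0291 0.0297]
12.7 [ 0.50095594 -0.20451305  0.05617545] [-9.07760063 -0.38557196 25.82842918]
```

The cap stays at the same height with about 26 N on it, so I'm handing in.

```bash
python3 -c "
from station import manip
print(manip.job_done())"
```

```text
the job is handed in; nothing more can be done
None
```

I set the vent valve to half open first, then turned the cap clockwise onto its pins and pressed it home on the flange; the arm is still holding it down with about 26 N, and I did not touch the clamp ring or stopper.

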